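# Change over the pans at the buffet's warming station

### The job

Change over the warming station: slide the lamp's dimmer right down to off, then take the empty open pans from under the lamp and nest them one inside another in size order, upright, in the middle of the clearing tray, largest outermost. Bring the two lidded pans onto the plate and stand them under the lamp, well centred beneath it from front to rear and clear of the plate's ends, handles to the front, and only then slide the dimmer up to its third line. Never handle a pan while the lamp is on, and leave the yogurt jars and the jam jar alone.

Things in the scene. Friction and masses are not known exactly. Their poses are not given: they have to be found in the camera images.
- station: Warming station, fixed: steel unit with black glass top, 250 (x) by 400 (y) mm, its flat top 30 mm above the counter; 15 mm high fence on the top along the rear edge. Two 22 mm square posts, 230 mm high, at the rear (x = +112, y = +-189 mm) carry the strip lamp; the front is open. Origin: centre of the underside; x from front to rear (away from the robot), y left, z up. May be turned a little.
- bay (a point): Point on the glass top, 30 mm above the counter, below the middle of the strip lamp (20 mm to the rear of the station's origin); axes as the station. The steel lamp housing overhangs x = -35 to +35, y = -200 to +200 mm of this frame; its underside is 172 mm and its top 202 mm above this point.
- dimmer_box: The lamp's dimmer, a grey box fixed on the counter in front of the station: 62 (x) by 170 (y) by 35 mm high, a slot along y in its flat top. Beside the slot, on the robot's side, a white dot at the off end (y = +50 mm, the robot's left), then five white lines at y = +30, +10, -10, -30, -50 mm: brighter towards -y. Origin: centre of its underside; z up. May be turned.
- dimmer (a joint): Position of the dimmer's cap along its slot, in m: 0 = off (against its stop, beside the dot), growing towards the box's -y; lines 1 to 5 are at 0.020, 0.040, 0.060, 0.080 and 0.100 (far stop). It stays where it is left; about 1.5 N of friction.
- dimmer_cap (a point): Centre of the top of the dimmer's black slider cap, 62 mm above the counter. The cap is 26 mm across the slot (box x), 16 mm along it (box y) and 26 mm tall, on the box's flat top with nothing beside it; a white line on its top marks its middle. Axes as the dimmer box.
- tray: The clearing tray, fixed on the counter to the right of the station: flat, mid grey, 190 by 190 mm, floor 5 mm thick, rim 5 mm thick and 14 mm high. Origin: centre of its underside.
- tray_in (a point): Centre of the tray's inner floor, 5 mm above the counter; axes as the tray. Pans nested here stand each on the base of the next larger, 9 mm higher per pan; a nested handle passes 2 mm above the outer rim and 3 mm above the outer handle.
- pan_large: Open, empty steel saucepan, the large of three graded sizes (two or three are present): 116 mm across the rim, 106 mm across the bottom, 54 mm tall, wall 3 mm, base 9 mm thick, about 200 g. A flat level handle 14 mm wide, 6 mm thick runs along the pan's -x to 150 mm from the axis. Starts on the plate under the lamp, handle about to the front. Origin: centre of the underside; z out of the mouth.
- pan_large_handle (a point): Middle of the large pan's handle (14 mm wide), 105 mm from the pan's axis and 50 mm above its bottom: a good place to grip. Axes as the pan.
- pan_medium: Open, empty steel saucepan, the medium of three graded sizes (two or three are present): 94 mm across the rim, 84 mm across the bottom, 54 mm tall, wall 3 mm, base 9 mm thick, about 160 g. A flat level handle 14 mm wide, 6 mm thick runs along the pan's -x to 150 mm from the axis. Starts on the plate under the lamp, handle about to the front. Origin: centre of the underside; z out of the mouth.
- pan_medium_handle (a point): Middle of the medium pan's handle (14 mm wide), 105 mm from the pan's axis and 50 mm above its bottom: a good place to grip. Axes as the pan.
- pan_small: Open, empty steel saucepan, the small of three graded sizes (two or three are present): 72 mm across the rim, 62 mm across the bottom, 54 mm tall, wall 3 mm, base 9 mm thick, about 120 g. A flat level handle 14 mm wide, 6 mm thick runs along the pan's -x to 150 mm from the axis. Starts on the plate under the lamp, handle about to the front. Origin: centre of the underside; z out of the mouth.
- pan_small_handle (a point): Middle of the small pan's handle (14 mm wide), 105 mm from the pan's axis and 50 mm above its bottom: a good place to grip. Axes as the pan.
- dish_a: One of two alike lidded steel saucepans (lid fixed on): body 92 mm across, 52 mm tall; lid 96 mm across, domed to 66 mm; black knob 20 mm across, up to 82 mm; about 280 g. A flat level handle 14 mm wide, 6 mm thick runs along its -x to 150 mm from the axis. Starts on the counter to the left of the station. Origin: centre of the underside; z up.
- dish_a_handle (a point): Middle of this lidded pan's handle (14 mm wide), 105 mm from the pan's axis and 46 mm above its bottom: a good place to grip. Axes as the pan.
- dish_b: One of two alike lidded steel saucepans (lid fixed on): body 92 mm across, 52 mm tall; lid 96 mm across, domed to 66 mm; black knob 20 mm across, up to 82 mm; about 280 g. A flat level handle 14 mm wide, 6 mm thick runs along its -x to 150 mm from the axis. Starts on the counter to the left of the station. Origin: centre of the underside; z up.
- dish_b_handle (a point): Middle of this lidded pan's handle (14 mm wide), 105 mm from the pan's axis and 46 mm above its bottom: a good place to grip. Axes as the pan.
- yogurt_a: A yogurt jar standing by, 66 mm across and 82 mm tall, white lid; leave it alone. Origin: centre of its underside.
- yogurt_b: A yogurt jar standing by, 66 mm across and 82 mm tall, white lid; leave it alone. Origin: centre of its underside.
- jam: A jam jar standing behind the station, 54 mm across and 48 mm tall, metal lid; leave it alone. Origin: centre of its underside.
Not all that is in view belongs to the job. What is shaped like the dish_b but blue is not meant.

How it is judged:
On the way, in this order (a step that is already met when the one before it is completed fails the run):
1. the dimmer is slid right down to off (value of joint dimmer below 0.006 m), for 0.2 s.
2. with the lamp off, the empty pans are nested on the tray and both lidded pans stand under the lamp (value of joint dimmer below 0.006 m and x of pan_large in the frame of tray_in between -0.045 and 0.045 m and y of pan_large in the frame of tray_in between -0.045 and 0.045 m and z of pan_large in the frame of tray_in below 0.008 m and angle between each of pan_large, pan_medium, pan_small, dish_a, dish_b's own z axis and vertical below 0.1 rad and linear speed of each of pan_large, pan_medium, pan_small, dish_a, dish_b below 0.03 m/s and x of pan_medium in the frame of tray_in between -0.045 and 0.045 m and y of pan_medium in the frame of tray_in between -0.045 and 0.045 m and z of pan_medium in the frame of tray_in below 0.017 m and x of pan_small in the frame of tray_in between -0.045 and 0.045 m and y of pan_small in the frame of tray_in between -0.045 and 0.045 m and z of pan_small in the frame of tray_in below 0.026 m and horizontal distance between pan_medium and pan_large below 0.015 m and z of pan_medium in the frame of pan_large between 0.005 and 0.014 m and horizontal distance between pan_small and pan_medium below 0.015 m and z of pan_small in the frame of pan_medium between 0.005 and 0.014 m and horizontal distance between pan_small and pan_large below 0.027 m and z of pan_small in the frame of pan_large between 0.005 and 0.023 m and x of dish_a in the frame of bay between -0.035 and 0.035 m and y of dish_a in the frame of bay between -0.155 and 0.155 m and z of dish_a in the frame of bay between -0.006 and 0.006 m and angle between the x axis of each of dish_a, dish_b and the x axis of station, either way round below 0.7 rad and x of each of dish_a_handle, dish_b_handle in the frame of bay below -0.03 m and x of dish_b in the frame of bay between -0.035 and 0.035 m and y of dish_b in the frame of bay between -0.155 and 0.155 m and z of dish_b in the frame of bay between -0.006 and 0.006 m), for 0.2 s.
3. the dimmer is slid up to its third line (value of joint dimmer between 0.054 and 0.066 m), for 0.2 s.
At the end, for the whole second after the job is handed in: Dimmer within 6 mm of line 3. Empty pans nested on one another's bases in size order, largest outermost, within 45 mm of the tray's centre in x and y. Lidded pans on the plate within 35 mm of the lamp's centre line, 155 mm of its middle, handles to the front. All upright and at rest (all of step 3 and x of pan_large in the frame of tray_in between -0.045 and 0.045 m and y of pan_large in the frame of tray_in between -0.045 and 0.045 m and z of pan_large in the frame of tray_in below 0.008 m and angle between each of pan_large, pan_medium, pan_small, dish_a, dish_b's own z axis and vertical below 0.1 rad and linear speed of each of pan_large, pan_medium, pan_small, dish_a, dish_b below 0.03 m/s and x of pan_medium in the frame of tray_in between -0.045 and 0.045 m and y of pan_medium in the frame of tray_in between -0.045 and 0.045 m and z of pan_medium in the frame of tray_in below 0.017 m and x of pan_small in the frame of tray_in between -0.045 and 0.045 m and y of pan_small in the frame of tray_in between -0.045 and 0.045 m and z of pan_small in the frame of tray_in below 0.026 m and horizontal distance between pan_medium and pan_large below 0.015 m and z of pan_medium in the frame of pan_large between 0.005 and 0.014 m and horizontal distance between pan_small and pan_medium below 0.015 m and z of pan_small in the frame of pan_medium between 0.005 and 0.014 m and horizontal distance between pan_small and pan_large below 0.027 m and z of pan_small in the frame of pan_large between 0.005 and 0.023 m and x of dish_a in the frame of bay between -0.035 and 0.035 m and y of dish_a in the frame of bay between -0.155 and 0.155 m and z of dish_a in the frame of bay between -0.006 and 0.006 m and angle between the x axis of each of dish_a, dish_b and the x axis of station, either way round below 0.7 rad and x of each of dish_a_handle, dish_b_handle in the frame of bay below -0.03 m and x of dish_b in the frame of bay between -0.035 and 0.035 m and y of dish_b in the frame of bay between -0.155 and 0.155 m and z of dish_b in the frame of bay between -0.006 and 0.006 m); the robot touches nothing.
It fails at once if a pan is handled while the lamp is on (value of joint dimmer above 0.012 m and (contact force between the fingers and pan_large above 1 N or contact force between the fingers and pan_medium above 1 N or contact force between the fingers and pan_small above 1 N or contact force between the fingers and dish_a above 1 N or contact force between the fingers and dish_b above 1 N)).
It fails at once if a yogurt jar or the jam jar is knocked aside or over (distance of any of yogurt_a, yogurt_b, jam from where it was at the start of the episode above 0.03 m or angle between any of yogurt_a, yogurt_b, jam's own z axis and vertical above 0.4 rad).
Of pan_large, pan_medium, pan_small only 2 to 3 are there at a start; the rules pass over those that are not, and their reading is None.
At some moment in a run one of dish_a, dish_b may be knocked a few centimetres aside while the robot is not near it.
Once in a run the grip may slacken for a moment while it holds something.
It also fails if it takes over 200 s, if anything falls off the work surface, if the arm or the gripper's body presses on something with over 40 N, if the wrist force passes 120 N, or if a joint passes its speed limit or range.

### The arm

A 7-joint arm with a two-finger parallel gripper is mounted at the origin on the work surface. World frame = base frame: x ahead of the robot, y to its left, z up, the work surface at z = 0. Lengths are in m, angles in rad, forces in N, time in s.
With the tool pointing down it reaches from about 0.4 to 0.85 m from the base axis. Payload 6.9 kg.
Tool frame: the origin (TCP) lies midway between the tips of the shut fingers; the grasp point (between the pads) lies 19 mm behind it (pinch_z is the distance from the TCP to the grasp point, in m); z points along the fingers, y is the line along which they close (so a half turn about z gives the same grasp; the last joint's range is limited). The gripper opens to 85 mm and grips with 20 to 120 N. Pads are 22 mm wide; open, the fingers measure 114 mm over their backs; the gripper's body (76 mm by 85 mm) begins 54 mm behind the grasp point. The pads swing forward as they close: fully open they stand 13 mm farther back than shut.
Start: joints at [-1.046, 0.507, -0.238, 1.5, 0.126, 1.149, -0.155], TCP at [0.255, 0.571, 0.231] pointing down, gripper open.
Joint ranges: [-3.08, 3.08], [-0.24, 2.05], [-1.43, 1.35], [0, 2.5], [-1.52, 4.66], [0.17, 1.96], [-2.89, 2.89]. Speed limits (rad/s): [2.39, 2.39, 3.14, 3.14, 3.14, 3.14, 3.14].

### API

Orientations are given as a unit quaternion [w, x, y, z].
In Python, from workcell import sense, snapshot, get_calibration, close_job, pinch_z gives the robot as it stands.
- The arm moves only by the tool apply_moves, never from a script. Its argument "deltas" is a list of rows, each a list of 2 entries, a list of its own where there are three numbers: the shift along the tool's x, y, z in mm, then the turn about the tool's z in rad. In form: [[[dx, dy, dz], yaw], ...]. A call has 1 to 20 rows; each row is the pose to reach, as a shift and turn from the pose commanded when the call began, along the tool's axes at that moment; what a row does not reach only later rows make up. A row lasts 1/8 s, in which the tool goes at most 62.5 mm and 10.7 degrees, less where a joint would pass 70% of its speed; a pose out of reach is approached as far as the arm can. A call with a gripper value outside its range is refused whole. "fingers" is the finger opening in mm, from 0 to 85.4, set as the call begins (left out, the last holds). The fingers move at their own pace and stop on an object; "newtons" is the grip in N (left out, the last holds). Time passes only in rows, so rows that repeat a pose let the fingers close. It gives the time, the measured TCP pose, the force, the opening and the grip force at its end, in the units of the state.
- sense(): the state, without advancing time (a new reading comes with each control period).
- snapshot(name): name is "scene" or "side" or "wrist"; returns the picture (480x640x3 uint8, red, green, blue); there is no depth.
- get_calibration(name): a dict with "mtx" (3x3 intrinsics, pixels), "k1" (the pictures are not rectified: a ray, as slopes to the right and down, at radius r is drawn at 1 + k1 r^2 times it, then the intrinsics apply), "R" (3x3) and "t" (3): a world point X has camera coordinates R X + t; the wrist camera has in their place "mount" (4x4, takes a point from camera to tool coordinates, whose origin is the TCP and whose axes are the flange's). Camera axes: x right, y down, z forward; pixel columns grow to the right and rows downward; lengths in m; the calibration is good to about 2 mm. A picture is of the moment at which its call begins: read the wrist's pose just before it. get_calibration takes no time and is no camera call.
- close_job(): hands the job in; it is judged then, once.
The state is a dict: "time_s": time; "joint_positions": joint angles; "joint_vel": joint speeds; "effort": joint torques, N m; "eef_pos": TCP position; "tcp_rot": TCP orientation; "force": force on the tool from outside, world axes, zero at the start; "moment": the same for the moment, N m; "finger_gap": finger opening in m; "grip_force": force on a finger pad.
Only numpy, scipy, OpenCV 4.12 (cv2) and the standard library are available. Lean on these libraries where they do the work, as an engineer would, in place of code of your own. Each camera call takes 0.05 s, during which the arm holds its last target. There are 200 camera calls.

## Working session

There is one attempt and no reset: what is moved stays moved. The work goes in short steps, Python scripts to look and compute and a tool call to move; the robot and the scene stay as the last step left them, time stands still between calls to the robot, and variables do not carry over. Pictures are saved under pics/ and viewed, at most 14 in all, crops included, and the job is handed in when it is done.

Besides the shell and the picture viewer there is one more tool, called after ">>>" as a command line: name --argument value ..., lists and objects as JSON in quotes. apply_moves: Moves the arm, as the interface text tells. Its arguments: {"type":"object","properties":{"deltas":{"type":"array","items":{"type":"array"}},"fingers":{"type":"number"},"newtons":{"type":"number"}},"required":["deltas"]}

```bash
mkdir -p pics; ls; cat > h.py <<'E'
import numpy as np, cv2
from workcell import sense, snapshot, get_calibration, close_job, pinch_z
from scipy.spatial.transform import Rotation as R
def rot(s=None):
    s=s or sense(); q=s['tcp_rot']; return R.from_quat([q[1],q[2],q[3],q[0]]).as_matrix()
def cam(n,s=None):
    c=get_calibration(n); K=np.array(c['mtx']); k1=c['k1']
    if 'mount' in c:
        s=s or sense(); T=np.eye(4);T[:3,:3]=rot(s);T[:3,3]=s['eef_pos']
        M=np.linalg.inv(T@np.array(c['mount'])); return K,k1,M[:3,:3],M[:3,3]
    return K,k1,np.array(c['R']),np.array(c['t'])
def proj(n,X,s=None,C=None):
    K,k1,Rm,t=C or cam(n,s); p=np.atleast_2d(X)@Rm.T+t; xy=p[:,:2]/p[:,2:]
    xy=xy*(1+k1*(xy**2).sum(1,keepdims=True)); return xy@K[:2,:2].T+K[:2,2]
def ray(n,uv,z,s=None,C=None):
    K,k1,Rm,t=C or cam(n,s); d=np.linalg.solve(K,np.array([uv[0],uv[1],1.]))[:2]; u=d.copy()
    for _ in range(30): u=d/(1+k1*(u@u))
    v=Rm.T@np.array([*u,1.]); o=-Rm.T@t; return o+v*(z-o[2])/v[2]
def save(n,name):
    im=snapshot(n); cv2.imwrite('pics/'+name,im[:,:,::-1]); return im
E
python3 - <<'E'
from h import *
s=sense(); print(s['eef_pos'],s['tcp_rot'],rot(s).round(3),pinch_z() if callable(pinch_z) else pinch_z, s['time_s'],s['finger_gap'])
save('scene','a.png'); save('side','b.png')
for n in('scene','side'):
    K,k,Rm,t=cam(n); print(n,K.tolist(),k,(-Rm.T@t).round(3),Rm.round(2).tolist())
print(get_calibration('wrist'))
E
```

```text
pics
[0.25459712 0.57024218 0.23041772] [-1.68503516e-04  2.08341872e-01  9.78055648e-01 -8.86085274e-04] [[-0.913  0.408 -0.001]
 [ 0.408  0.913 -0.002]
 [-0.    -0.002 -1.   ]] 0.0187 0.0 0.08542929868468416
scene [[495.2818198854357, 0.0, 330.11708940512506], [0.0, 495.2818198854357, 238.23865707491237], [0.0, 0.0, 1.0]] 0.010565546341827318 [ 1.016 -0.595  0.934] [[0.86, 0.51, -0.01], [0.36, -0.61, -0.71], [-0.37, 0.61, -0.71]]
side [[498.11214212799456, 0.0, 321.41926496211545], [0.0, 498.11214212799456, 237.5680702544336], [0.0, 0.0, 1.0]] -0.011547351085095284 [ 0.988 -0.537  1.035] [[0.83, 0.56, -0.01], [0.43, -0.65, -0.63], [-0.36, 0.52, -0.78]]
{'mtx': array([[406.79628863,   0.        , 315.40384094],
       [  0.        , 406.79628863, 239.76584025],
       [  0.        ,   0.        ,   1.        ]]), 'k1': -0.04684853334367864, 'mount': array([[ 4.40783369e-04, -9.55307772e-01, -2.95612696e-01,
         7.48488211e-02],
       [ 9.99999528e-01,  1.65265277e-04,  9.57008821e-04,
        -5.69889386e-05],
       [-8.65383451e-04, -2.95612979e-01,  9.55307394e-01,
        -1.43255622e-01],
       [ 0.00000000e+00,  0.00000000e+00,  0.00000000e+00,
         1.00000000e+00]])}
```

View pics/a.png

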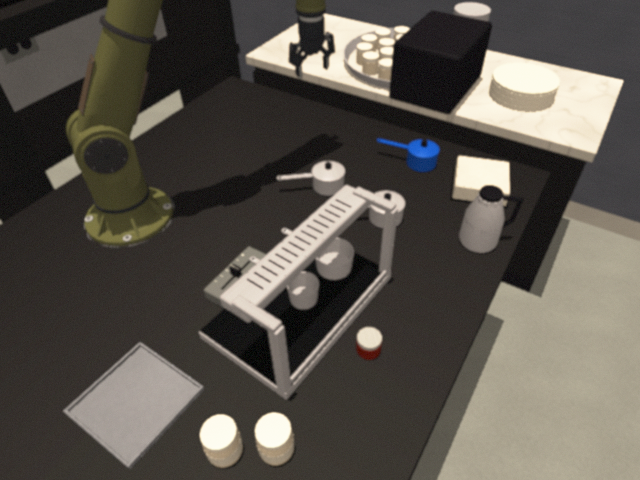

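View pics/b.png

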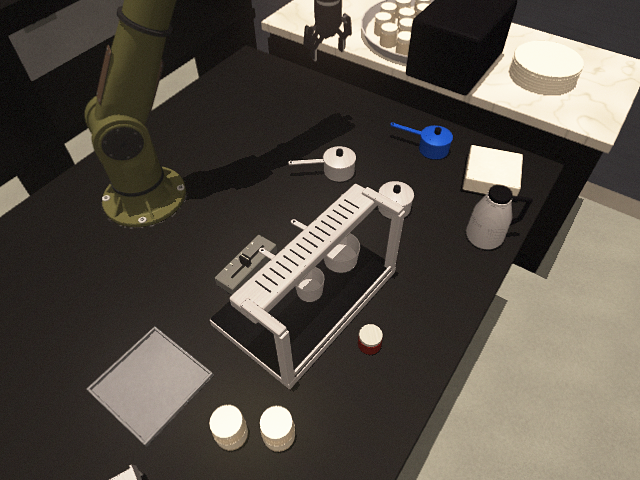

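The scene shows two open pans under the lamp at about (335,258) and (303,290). Two steel lidded pans stand at (328,178) and (386,208). The blue pan at (422,155) is a distractor. The tray is at (135,400), the dimmer at (237,270), the yogurt jars at (221,440) and (274,438), and the jam jar at (369,343).

```bash
python3 - <<'E'
from h import *
C=cam('side')
for nm,uv,z in [('stFR',(212,322),.03),('stRR',(290,385),.03),('postR',(289,384),.03),('lampRtopL',(232,299),.232),('tray L',(88,388),.014),('tray T',(154,328),.014),('trayR',(211,375),.014),('trayB',(145,442),.014),('cap',(245,259),.062),('knobA',(339,152),.082),('knobB',(396,187),.082),('blue',(437,131),.082),('yog1',(227,413),.082),('yog2',(277,414),.082),('jam',(371,332),.048),('hndA',(291,162),.046),('hnd1 tip',(293,221),.08),('hnd2 tip',(262,250),.08),('boxL',(262,237),.035),('boxT',(275,243),.035),('boxB1',(216,276),.035),('jug',(500,190),.14)]:
    print(nm,ray('side',uv,z,C=C).round(3))
im=cv2.imread('pics/b.png'); cv2.imwrite('pics/c.png',cv2.resize(im[135:395,200:450],None,fx=2.3,fy=2.3,interpolation=cv2.INTER_CUBIC))
E
```

```text
stFR [ 0.457 -0.212  0.03 ]
stRR [ 0.694 -0.234  0.03 ]
postR [ 0.691 -0.233  0.03 ]
lampRtopL [ 0.562 -0.22   0.232]
tray L [ 0.335 -0.475  0.014]
tray T [ 0.347 -0.294  0.014]
trayR [ 0.534 -0.306  0.014]
trayB [ 0.519 -0.485  0.014]
cap [ 0.424 -0.047  0.062]
knobA [0.416 0.386 0.082]
knobB [0.619 0.353 0.082]
blue [0.609 0.625 0.082]
yog1 [ 0.641 -0.362  0.082]
yog2 [ 0.722 -0.31   0.082]
jam [ 0.776 -0.042  0.048]
hndA [0.302 0.308 0.046]
hnd1 tip [0.459 0.104 0.08 ]
hnd2 tip [ 0.451 -0.013  0.08 ]
boxL [0.399 0.046 0.035]
boxT [0.44  0.048 0.035]
boxB1 [ 0.382 -0.113  0.035]
jug [0.863 0.433 0.14 ]
```

View pics/c.png

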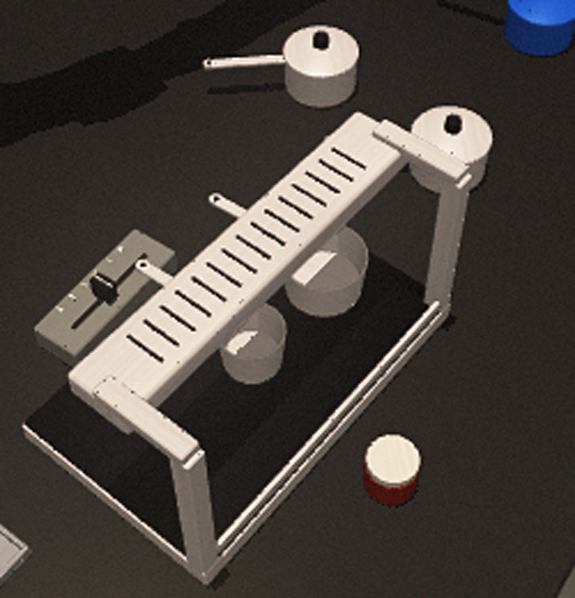

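```bash
cat >> h.py <<'E'
def go(x,y,z,ang):
    "ang: world angle (deg) of tool x"
    s=sense(); Rm=rot(s); p=np.array(s['eef_pos']); d=Rm.T@(np.array([x,y,z])-p)*1000
    a=np.arctan2(Rm[1,0],Rm[0,0]); w=(np.radians(ang)-a+np.pi)%(2*np.pi)-np.pi
    print('at',p.round(4),'ang',np.degrees(a).round(1),'-> d',d.round(1),'yaw',round(-w,3),'rows',max(np.linalg.norm(d)/62.5,abs(w)/.187).round(1), 't',round(s['time_s'],1))
E
python3 -c "
from h import *
go(.40,0,.33,180)"
```

```text
at [0.2546 0.5703 0.2305] ang 155.9 -> d [-365.2 -461.7  -98.7] yaw -0.42 rows 9.5 t 0.1
```

>>> apply_moves --deltas '[[[0,0,-98],0],[[0,0,-98],0],[[-365,-462,-98],-0.42],[[-365,-462,-98],-0.42],[[-365,-462,-98],-0.42],[[-365,-462,-98],-0.42],[[-365,-462,-98],-0.42],[[-365,-462,-98],-0.42],[[-365,-462,-98],-0.42],[[-365,-462,-98],-0.42],[[-365,-462,-98],-0.42],[[-365,-462,-98],-0.42],[[-365,-462,-98],-0.42],[[-365,-462,-98],-0.42],[[-365,-462,-98],-0.42],[[-365,-462,-98],-0.42]]' --fingers 0

```text
time_s: 2.1
eef_pos: [0.3996, 0.0009, 0.3293]
tcp_rot: [-0.0, -0.001, 1.0, 0.0]
force: [-0.0, -0.4, -0.0]
finger_gap: 0.0002
grip_force: 0.0
```

```bash
python3 -c "
from h import *
go(.40,0,.33,180)
im=save('wrist','d.png')
cv2.imwrite('pics/d2.png',cv2.resize(im[:,:,::-1],(800,600),interpolation=cv2.INTER_CUBIC))"
```

```text
at [0.3996 0.0009 0.3293] ang -179.9 -> d [-0.4 -0.9 -0.7] yaw 0.002 rows 0.0 t 2.1
```

View pics/d2.png

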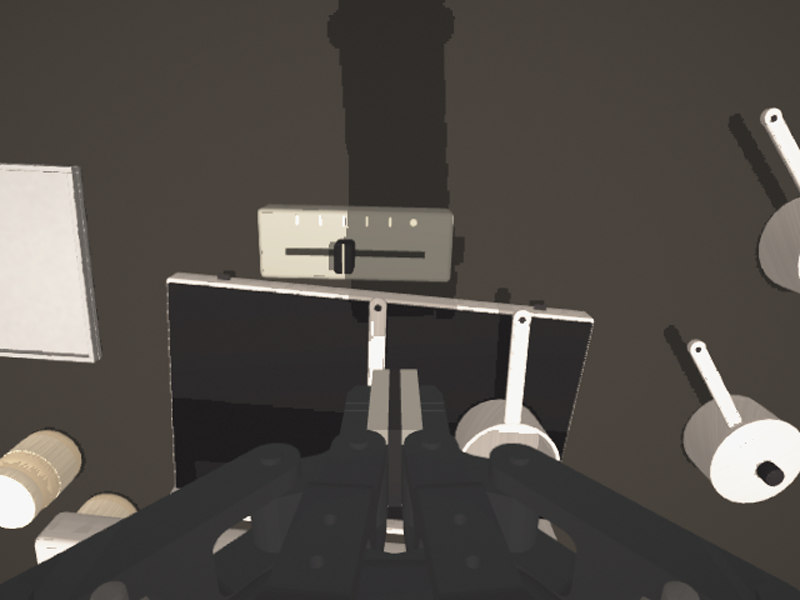

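```bash
python3 - <<'E'
from h import *
C=cam('wrist')
for nm,uv,z in [('capline',(343,258),.062),('captop front',(344,241),.062),('capbot',(344,273),.062),('box1',(259,209),.035),('box2',(452,213),.035),('box3',(453,279),.035),('box4',(262,276),.035),('dot',(413,223),.035),('l1',(390,222),.035),('l2',(367,222),.035),('l3',(345,221),.035),('l4',(320,220),.035),('l5',(297,220),.035),('sFR',(168,284),.03),('sFL',(591,322),.03),('sRight',(176,488),.03),('sleft',(566,455),.03),
 ('h1hole',(521,319),.083),('h1b',(512,422),.083),('h2hole',(377,308),.083),('h2b',(376,378),.083),('Bhole',(698,349),.049),('Bb',(735,420),.049),('Bknob',(769,474),.082),('Ahole',(773,118),.049),('trRR',(100,360),.014),('trFR',(78,168),.014),('panrimL',(460,450),.084),('panrimR',(557,450),.084)]:
    print(nm,ray('wrist',np.array(uv)*.8+[-.1,-.1],z,C=C).round(4))
E
```

```text
capline [ 0.4159 -0.0415  0.062 ]
captop front [ 0.4017 -0.0403  0.062 ]
capbot [ 0.4287 -0.041   0.062 ]
box1 [ 0.379  -0.1153  0.035 ]
box2 [0.3823 0.0502 0.035 ]
box3 [0.4408 0.0531 0.035 ]
box4 [ 0.4383 -0.117   0.035 ]
dot [0.391  0.0169 0.035 ]
l1 [ 0.3902 -0.0029  0.035 ]
l2 [ 0.3902 -0.0227  0.035 ]
l3 [ 0.3894 -0.0417  0.035 ]
l4 [ 0.3885 -0.0632  0.035 ]
l5 [ 0.3885 -0.083   0.035 ]
sFR [ 0.4471 -0.2052  0.03  ]
sFL [0.4831 0.184  0.03  ]
sRight [ 0.6685 -0.2272  0.03  ]
sleft [0.6269 0.176  0.03  ]
h1hole [0.4616 0.104  0.083 ]
h1b [0.5568 0.1037 0.083 ]
h2hole [ 0.4524 -0.0131  0.083 ]
h2b [ 0.5145 -0.0145  0.083 ]
Bhole [0.5026 0.2793 0.049 ]
Bb [0.5771 0.3308 0.049 ]
Bknob [0.6156 0.3515 0.082 ]
Ahole [0.3011 0.3075 0.049 ]
trRR [ 0.5302 -0.2924  0.014 ]
trFR [ 0.3443 -0.2814  0.014 ]
panrimL [0.5842 0.0593 0.084 ]
panrimR [0.5848 0.1459 0.084 ]
```

Wrist view: the cap is at (343,258), on line 3, with the dot at (413,223). The pan handles are at (521,319) and (377,308). Next I grip the cap.

```bash
python3 -c "
from h import *
go(.4155,-.0415,.040,178.6)"
```

```text
at [0.3997 0.0007 0.3293] ang -179.9 -> d [-15.8 -42.3 289.3] yaw 0.026 rows 4.7 t 2.1
```

>>> apply_moves --deltas '[[[-16,-42,0],0.026],[[-16,-42,0],0.026],[[-16,-42,60],0.026],[[-16,-42,120],0.026],[[-16,-42,180],0.026],[[-16,-42,220],0.026],[[-16,-42,250],0.026],[[-16,-42,270],0.026],[[-16,-42,289],0.026],[[-16,-42,289],0.026],[[-16,-42,289],0.026]]' --fingers 40

```text
time_s: 3.52
eef_pos: [0.416, -0.0416, 0.0408]
tcp_rot: [0.0, 0.013, 1.0, 0.0]
force: [0.2, -0.9, -0.0]
finger_gap: 0.04
grip_force: 0.0
```

>>> apply_moves --deltas '[[[0,0,0],0],[[0,0,0],0],[[0,0,0],0],[[0,0,0],0],[[0,0,0],0],[[0,0,0],0]]' --fingers 0 --newtons 20

```text
time_s: 4.28
eef_pos: [0.4163, -0.0419, 0.0411]
tcp_rot: [0.001, 0.013, 1.0, 0.0]
force: [-2.1, 0.1, 6.7]
finger_gap: 0.0155
grip_force: 23.5
```

```bash
python3 -c "
from h import *
go(.417,.017,.040,178.6)
s=sense();print(s['finger_gap'],s['grip_force'],s['force'])"
```

```text
at [ 0.4163 -0.0419  0.0411] ang 178.5 -> d [ 0.8 58.9  1.1] yaw -0.001 rows 0.9 t 4.3
0.015487465752233335 23.47580373287201 [-2.1104965   0.11147664  6.65185558]
```

>>> apply_moves --deltas '[[[0,6,-1],0],[[0,14,-1],0],[[0,24,-1],0],[[0,34,-1],0],[[0,44,-1],0],[[0,53,-1],0],[[0,59,-1],0],[[0,59,-1],0],[[0,59,-1],0],[[0,59,-1],0]]'

```text
time_s: 5.52
eef_pos: [0.4176, 0.0164, 0.0413]
tcp_rot: [0.0, 0.013, 1.0, -0.0]
force: [5.6, -5.5, -13.0]
finger_gap: 0.0153
grip_force: 21.1
```

>>> apply_moves --deltas '[[[0,0,0],0],[[0,0,0],0],[[0,0,0],0],[[0,0,-40],0],[[0,0,-100],0],[[0,0,-150],0],[[60,0,-200],0],[[60,0,-200],0],[[60,0,-200],0]]' --fingers 36

```text
time_s: 6.65
eef_pos: [0.3572, 0.0188, 0.2418]
tcp_rot: [0.001, 0.013, 1.0, 0.0]
force: [1.4, -0.2, -0.3]
finger_gap: 0.036
grip_force: 0.0
```

```bash
python3 -c "
from h import *
go(.40,0,.33,180)
im=save('wrist','e.png')
cv2.imwrite('pics/e2.png',cv2.resize(im[:,:,::-1],(800,600),interpolation=cv2.INTER_CUBIC))"
```

```text
at [0.3572 0.0188 0.2418] ang 178.6 -> d [-43.5 -17.7 -88.2] yaw -0.025 rows 1.6 t 6.7
```

View pics/e2.png

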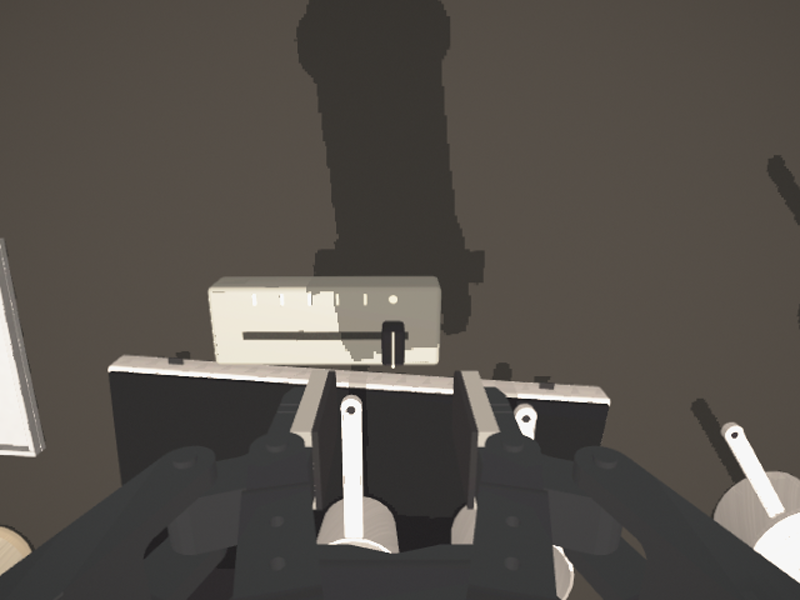

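```bash
python3 - <<'E'
from h import *
C=cam('wrist')
for nm,uv,z in [('h2tip',(350,396),.083),('h2hole',(351,405),.083),('h2rim',(354,538),.083),('h1tip',(525,406),.083),('h1hole',(525,418),.083),('Bhole',(735,434),.049),('Bb',(777,514),.049),('dot',(393,300),.035),('capline',(393,345),.062),('pan2L',(321,530),.05),('pan2R',(399,530),.05)]:
    print(nm,ray('wrist',np.array(uv)*.8+[-.1,-.1],z,C=C).round(4))
im=snapshot('scene')
cv2.imwrite('pics/f.png',cv2.resize(im[170:350,190:430,::-1],None,fx=3.3,fy=3.3,interpolation=cv2.INTER_CUBIC))
E
```

```text
h2tip [ 0.442  -0.0126  0.083 ]
h2hole [ 0.4487 -0.0123  0.083 ]
h2rim [ 0.5588 -0.0159  0.083 ]
h1tip [0.4526 0.1036 0.083 ]
h1hole [0.4617 0.1041 0.083 ]
Bhole [0.5022 0.279  0.049 ]
Bb [0.5811 0.3314 0.049 ]
dot [0.3912 0.017  0.035 ]
capline [0.415  0.0164 0.062 ]
pan2L [ 0.5804 -0.0462  0.05  ]
pan2R [0.5818 0.017  0.05  ]
```

View pics/f.png

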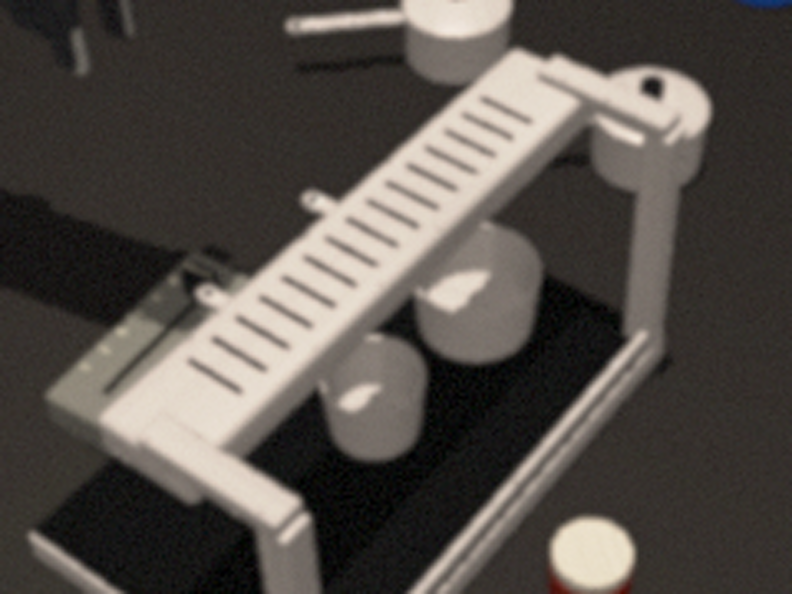

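Off is confirmed: the cap at (393,345) is beside the dot at (393,300). In the scene crop, the two pans at (475,290) and (373,395) are about 91 mm and 70 mm across, so they are medium and small. Medium goes first.

```bash
python3 -c "
from h import *
go(.497,.1037,.060,180)"
```

```text
at [0.3578 0.0187 0.2406] ang 178.5 -> d [-137.1   88.5  180.5] yaw -0.026 rows 3.9 t 6.8
```

>>> apply_moves --deltas '[[[-50,40,20],-0.026],[[-100,80,20],-0.026],[[-137,88,20],-0.026],[[-137,88,20],-0.026],[[-137,88,70],-0.026],[[-137,88,110],-0.026],[[-137,88,140],-0.026],[[-137,88,160],-0.026],[[-137,88,173],-0.026],[[-137,88,180],-0.026],[[-137,88,180],-0.026],[[-137,88,180],-0.026]]' --fingers 36

```text
time_s: 8.25
eef_pos: [0.4969, 0.1031, 0.0618]
tcp_rot: [0.001, -0.0, 1.0, 0.0]
force: [0.7, -0.3, -0.2]
finger_gap: 0.0359
grip_force: 0.0
```

>>> apply_moves --deltas '[[[0,0,0],0],[[0,0,0],0],[[0,0,0],0],[[0,0,0],0],[[0,0,0],0],[[0,0,0],0]]' --fingers 0 --newtons 100

```text
time_s: 9.0
eef_pos: [0.4963, 0.1031, 0.0613]
tcp_rot: [-0.0, -0.0, 1.0, 0.0]
force: [-2.8, 0.3, 4.6]
finger_gap: 0.0117
grip_force: 97.8
```

>>> apply_moves --deltas '[[[0,0,-2],0],[[0,0,-6],0],[[0,0,-12],0],[[0,0,-20],0],[[0,0,-30],0],[[0,0,-40],0],[[0,0,-45],0],[[0,0,-45],0]]'

```text
time_s: 10.0
eef_pos: [0.4968, 0.1031, 0.1068]
tcp_rot: [0.0, -0.0, 1.0, 0.0]
force: [0.7, -0.3, -1.7]
finger_gap: 0.0117
grip_force: 97.5
```

```bash
python3 -c "
from h import *
go(.433-.105,-.386,.105,180)
im=save('wrist','g.png')
cv2.imwrite('pics/g2.png',cv2.resize(im[:,:,::-1],(800,600),interpolation=cv2.INTER_CUBIC))"
```

```text
at [0.4968 0.1031 0.1068] ang -180.0 -> d [ 168.9 -489.1    1.5] yaw 0.0 rows 8.3 t 10.0
```

View pics/g2.png

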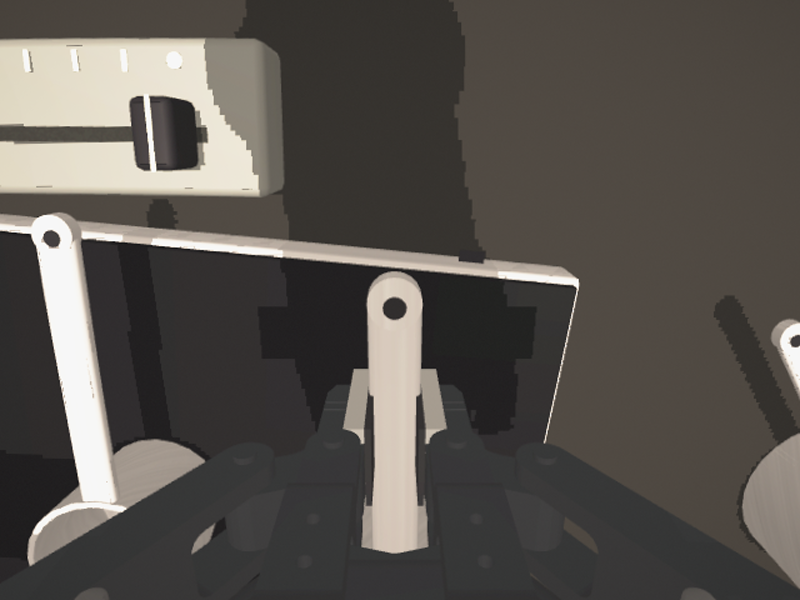

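The medium pan is held level. Its handle hole is at (394,307), and the small pan's handle is at (52,238) to the left.

>>> apply_moves --deltas '[[[0,0,-6],0],[[0,0,-16],0],[[0,0,-26],0],[[0,0,-32],0],[[8,0,-34],0],[[22,0,-34],0],[[40,-8,-34],0],[[55,-25,-34],0],[[67,-55,-34],0],[[67,-90,-34],0],[[67,-130,-34],0],[[67,-170,-34],0],[[67,-210,-34],0],[[67,-250,-34],0],[[67,-290,-34],0],[[75,-325,-34],0],[[90,-360,-34],0],[[105,-390,-34],0],[[115,-410,-34],0],[[120,-420,-34],0]]'

```text
time_s: 12.55
eef_pos: [0.3752, -0.3173, 0.1401]
tcp_rot: [-0.0, 0.001, 1.0, 0.0]
force: [-1.0, 0.4, -2.4]
finger_gap: 0.0112
grip_force: 97.5
```

```bash
python3 -c "
from h import *
go(.433-.105,-.386,.105,180)
s=sense();print(s['finger_gap'],s['grip_force'],s['force'])
C=cam('wrist');im=save('wrist','i.png')
cv2.imwrite('pics/i2.png',cv2.resize(im[:,:,::-1],(800,600),interpolation=cv2.INTER_CUBIC))"
```

```text
at [ 0.3752 -0.3173  0.1401] ang 179.9 -> d [ 47.1 -68.8  35.1] yaw -0.001 rows 1.4 t 12.6
0.011243892300434821 97.50614047050476 [-0.97515674  0.35767674 -2.40699766]
```

View pics/i2.png

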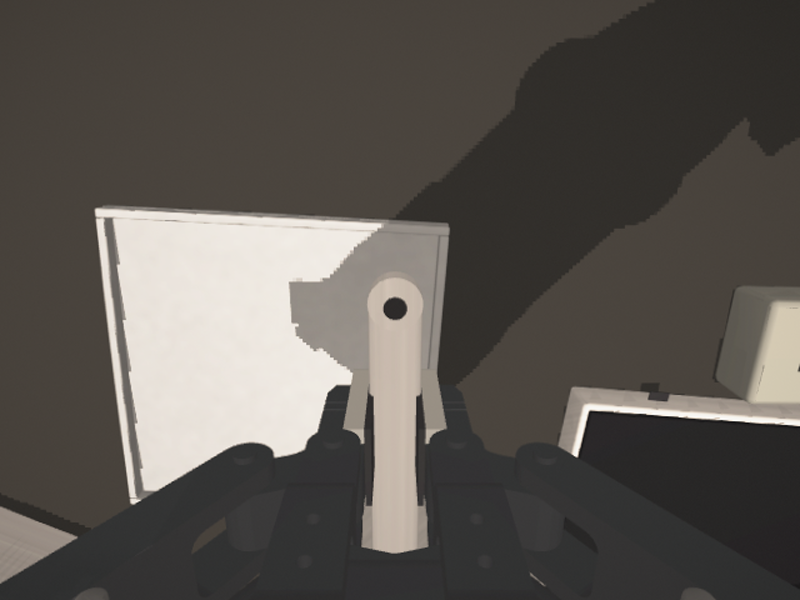

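```bash
python3 -c "
from h import *
C=cam('wrist')
for uv in [(96,209),(449,227),(131,500),(440,370)]: print(ray('wrist',np.array(uv)*.8,.014,C=C).round(4))
"
```

```text
[ 0.3323 -0.4779  0.014 ]
[ 0.3429 -0.2892  0.014 ]
[ 0.5186 -0.4888  0.014 ]
[ 0.426 -0.292  0.014]
```

The tray's front corners are at (96,209) and (449,227), which puts its centre at (0.432,-0.389). Lowering the medium pan.

>>> apply_moves --deltas '[[[12,-18,0],0],[[30,-45,0],0],[[43,-64,10],0],[[48,-71,25],0],[[48,-71,45],0],[[48,-71,65],0],[[48,-71,80],0],[[48,-71,90],0],[[48,-71,96],0],[[48,-71,100],0],[[48,-71,102],0],[[48,-71,103],0],[[48,-71,103],0],[[48,-71,103],0]]'

```text
time_s: 14.35
eef_pos: [0.3286, -0.3882, 0.0375]
tcp_rot: [0.0, 0.0, 1.0, -0.0]
force: [-0.6, -0.8, -0.4]
finger_gap: 0.0116
grip_force: 97.8
```

```bash
python3 -c "
from h import *
go(.327,-.389,.037,180)
s=sense();print(s['finger_gap'],s['grip_force'],s['force'],s['moment'])"
```

```text
at [ 0.3286 -0.3882  0.0375] ang 180.0 -> d [ 1.6 -0.8  0.5] yaw -0.0 rows 0.0 t 14.3
0.011566093423065391 97.7634859085083 [-0.64673058 -0.76655914 -0.38908388] [-0.00539471  0.20351822 -0.02791549]
```

>>> apply_moves --deltas '[[[0,0,1],0],[[0,0,1],0],[[0,0,1],0]]'

```text
time_s: 14.72
eef_pos: [0.3283, -0.3882, 0.0365]
tcp_rot: [-0.0, 0.0, 1.0, -0.0]
force: [-3.5, 0.7, 5.3]
finger_gap: 0.0115
grip_force: 98.4
```

>>> apply_moves --deltas '[[[0,0,0],0],[[0,0,0],0],[[0,0,0],0],[[0,0,0],0],[[0,0,-30],0],[[0,0,-80],0],[[0,0,-140],0],[[0,0,-165],0],[[0,0,-165],0]]' --fingers 34

```text
time_s: 15.85
eef_pos: [0.3294, -0.3889, 0.2034]
tcp_rot: [0.002, -0.0, 1.0, -0.002]
force: [-1.3, 0.2, -0.3]
finger_gap: 0.0343
grip_force: 0.0
```

```bash
python3 -c "
from h import *
go(.487,-.0136,.0605,178.1)
im=save('wrist','j.png')
cv2.imwrite('pics/j2.png',cv2.resize(im[:,:,::-1],(800,600),interpolation=cv2.INTER_CUBIC))"
```

```text
at [ 0.3294 -0.3889  0.2034] ang -180.0 -> d [-157.2  375.7  142.2] yaw 0.033 rows 6.9 t 15.8
```

View pics/j2.png

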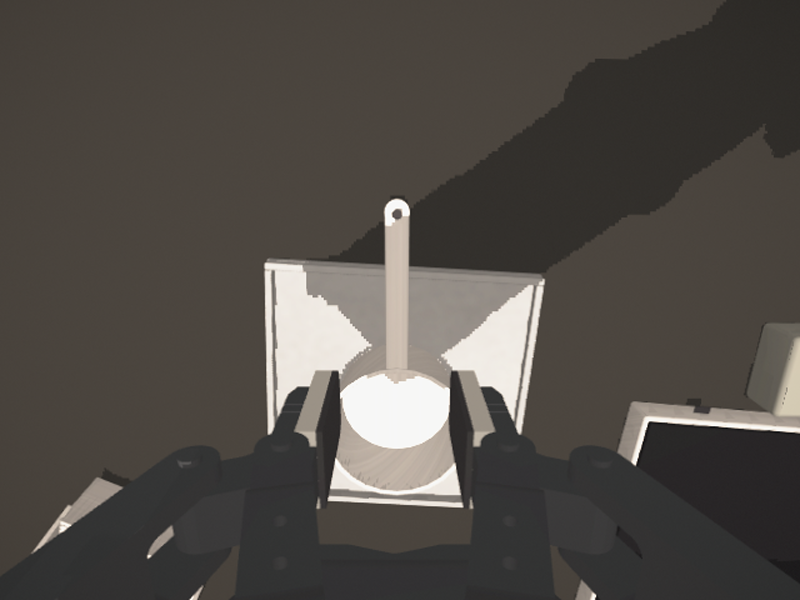

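The medium pan sits upright in the tray: handle hole at (397,213), front rim at (397,372), rear rim at (395,492).

```bash
python3 -c "
from h import *
C=cam('wrist')
for uv in [(397,372),(395,491),(397,213),(397,200)]: print(ray('wrist',np.array(uv)*.8,.059,C=C).round(4))
"
```

```text
[ 0.3894 -0.3866  0.059 ]
[ 0.4774 -0.3877  0.059 ]
[ 0.2919 -0.3868  0.059 ]
[ 0.2847 -0.3868  0.059 ]
```

>>> apply_moves --deltas '[[[-40,60,0],0.033],[[-90,120,0],0.033],[[-120,180,0],0.033],[[-140,240,0],0.033],[[-157,300,0],0.033],[[-157,350,0],0.033],[[-157,376,0],0.033],[[-157,376,0],0.033],[[-157,376,20],0.033],[[-157,376,60],0.033],[[-157,376,95],0.033],[[-157,376,120],0.033],[[-157,376,135],0.033],[[-157,376,142],0.033],[[-157,376,142],0.033],[[-157,376,142],0.033]]'

```text
time_s: 17.9
eef_pos: [0.4858, -0.0123, 0.0597]
tcp_rot: [0.0, 0.017, 1.0, -0.0]
force: [0.3, 0.1, -0.0]
finger_gap: 0.0341
grip_force: 0.0
```

>>> apply_moves --deltas '[[[0,0,0],0],[[0,0,0],0],[[0,0,0],0],[[0,0,0],0],[[0,0,0],0],[[0,0,0],0]]' --fingers 0 --newtons 100

```text
time_s: 18.65
eef_pos: [0.4855, -0.012, 0.0593]
tcp_rot: [0.0, 0.016, 1.0, -0.0]
force: [-0.7, -0.9, 1.0]
finger_gap: 0.0114
grip_force: 97.5
```

>>> apply_moves --deltas '[[[0,0,-2],0],[[0,0,-6],0],[[0,0,-14],0],[[0,0,-24],0],[[0,0,-36],0],[[0,0,-48],0],[[0,0,-58],0],[[0,0,-62],0],[[0,0,-62],0]]'

```text
time_s: 19.77
eef_pos: [0.4856, -0.012, 0.1215]
tcp_rot: [0.0, 0.016, 1.0, 0.0]
force: [1.0, -0.0, -1.5]
finger_gap: 0.0114
grip_force: 97.4
```

```bash
python3 -c "
from h import *
go(.328,-.388,.125,180)
C=cam('wrist');im=save('wrist','k.png')
cv2.imwrite('pics/k2.png',im[200:480,100:540,::-1])"
```

```text
at [ 0.4856 -0.012   0.1215] ang 178.1 -> d [ 145.2 -381.    -3.6] yaw -0.033 rows 6.5 t 19.8
```

View pics/k2.png

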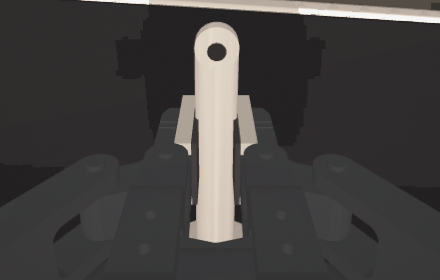

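The small pan is held, with its handle hole at crop (216,52). I'll place it turned 40° so the fingers stay clear of the medium pan's handle.

```bash
python3 -c "
from h import *
go(.3516,-.318,.1215,140)
print(sense()['joint_positions'])"
```

```text
at [ 0.4854 -0.012   0.1212] ang 178.1 -> d [ 1.237e+02 -3.103e+02 -3.000e-01] yaw 0.665 rows 5.3 t 19.8
[-0.05940898  0.42357779  0.04730661  2.01288176 -0.02995655  0.70597084
  1.54451446]
```

>>> apply_moves --deltas '[[[8,0,0],0],[[22,-5,0],0],[[40,-18,0],0.05],[[55,-40,0],0.1],[[68,-70,0],0.16],[[80,-105,0],0.23],[[90,-140,0],0.3],[[98,-175,0],0.38],[[106,-210,0],0.46],[[113,-245,0],0.54],[[119,-275,0],0.6],[[122,-298,0],0.645],[[124,-308,0],0.665],[[124,-310,0],0.665],[[124,-310,0],0.665],[[124,-310,0],0.665]]'

```text
time_s: 21.82
eef_pos: [0.3517, -0.3168, 0.1213]
tcp_rot: [-0.0, 0.341, 0.94, 0.0]
force: [-0.0, -0.2, -1.9]
finger_gap: 0.0116
grip_force: 97.5
```

```bash
python3 -c "
from h import *
go(.3516,-.318,.0443,140)
s=sense();print(s['finger_gap'],s['grip_force'],s['force'])
im=save('wrist','l.png')
cv2.imwrite('pics/l2.png',im[:,:,::-1])"
```

```text
at [ 0.3517 -0.3168  0.1213] ang 140.1 -> d [-0.7 -1.  77. ] yaw 0.002 rows 1.2 t 21.8
0.011597051469475803 97.50654816627502 [-0.015042   -0.24017926 -1.92070056]
```

View pics/l2.png

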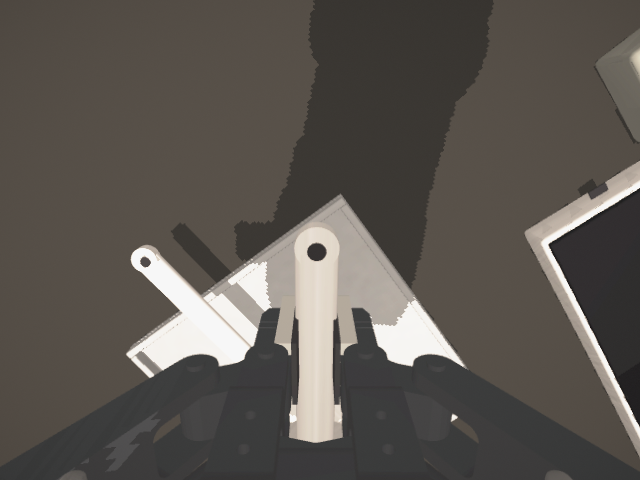

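The small pan is still held, and the medium pan's handle is clear to the left at (145,262). Lowering it into the nest.

>>> apply_moves --deltas '[[[0,-1,8],0],[[0,-1,20],0],[[0,-1,34],0],[[0,-1,48],0],[[0,-1,60],0],[[0,-1,68],0],[[0,-1,73],0],[[0,-1,76],0],[[0,-1,77],0],[[0,-1,78],0],[[0,-1,78],0],[[0,-1,78],0]]'

```text
time_s: 23.38
eef_pos: [0.3506, -0.3184, 0.0435]
tcp_rot: [-0.0, 0.342, 0.94, 0.0]
force: [-2.4, 1.4, 3.5]
finger_gap: 0.0115
grip_force: 98.0
```

```bash
python3 -c "
from h import *
go(.3516,-.318,.0433,140)
s=sense();print(s['finger_gap'],s['grip_force'],s['force'],s['moment'])"
```

```text
at [ 0.3506 -0.3184  0.0435] ang 140.0 -> d [-0.5  0.9  0.2] yaw 0.0 rows 0.0 t 23.4
0.01147627945127406 97.9794716835022 [-2.44864356  1.35508868  3.45106018] [0.29404913 0.4240009  0.00728964]
```

>>> apply_moves --deltas '[[[0,0,0],0],[[0,0,0],0],[[0,0,0],0],[[0,0,0],0],[[0,0,-30],0],[[0,0,-80],0],[[0,0,-140],0],[[0,0,-200],0],[[0,0,-260],0],[[0,0,-290],0],[[0,0,-290],0]]' --fingers 34

```text
time_s: 24.75
eef_pos: [0.3514, -0.3192, 0.3356]
tcp_rot: [0.002, 0.342, 0.94, -0.001]
force: [-0.8, 0.7, -0.4]
finger_gap: 0.0339
grip_force: 0.0
```

```bash
python3 -c "
from h import *
im=save('wrist','m.png');s=sense();np.save('m.npy',np.r_[s['eef_pos'],s['tcp_rot']])
go(.38,.22,.333,180)"
```

```text
at [ 0.3509 -0.3186  0.3338] ang 140.0 -> d [3.238e+02 4.314e+02 3.000e-01] yaw -0.698 rows 8.6 t 24.8
```

>>> apply_moves --deltas '[[[40,50,0],-0.08],[[75,100,0],-0.16],[[110,150,0],-0.25],[[150,200,0],-0.33],[[185,250,0],-0.41],[[225,300,0],-0.49],[[260,350,0],-0.57],[[300,400,0],-0.65],[[324,431,0],-0.7],[[324,431,0],-0.7],[[324,431,0],-0.7],[[324,431,0],-0.7]]'

```text
time_s: 26.3
eef_pos: [0.3795, 0.2185, 0.3328]
tcp_rot: [-0.0, 0.0, 1.0, -0.0]
force: [-1.2, -0.7, 0.8]
finger_gap: 0.0338
grip_force: 0.0
```

```bash
python3 -c "
from h import *
im=save('wrist','n.png');s=sense();np.save('n.npy',np.r_[s['eef_pos'],s['tcp_rot']])
go(.38,.22,.333,180)
m=cv2.imread('pics/m.png')
o=np.zeros((600,800,3),np.uint8); o[:480,:640]=im[:,:,::-1]
a=m[230:480,160:520]; a=cv2.resize(a,(280,194))
o[406:600,520:800]=a
cv2.imwrite('pics/n2.png',o)"
```

```text
at [0.3796 0.2186 0.333 ] ang 180.0 -> d [-0.4  1.4  0. ] yaw -0.0 rows 0.0 t 26.4
```

View pics/n2.png

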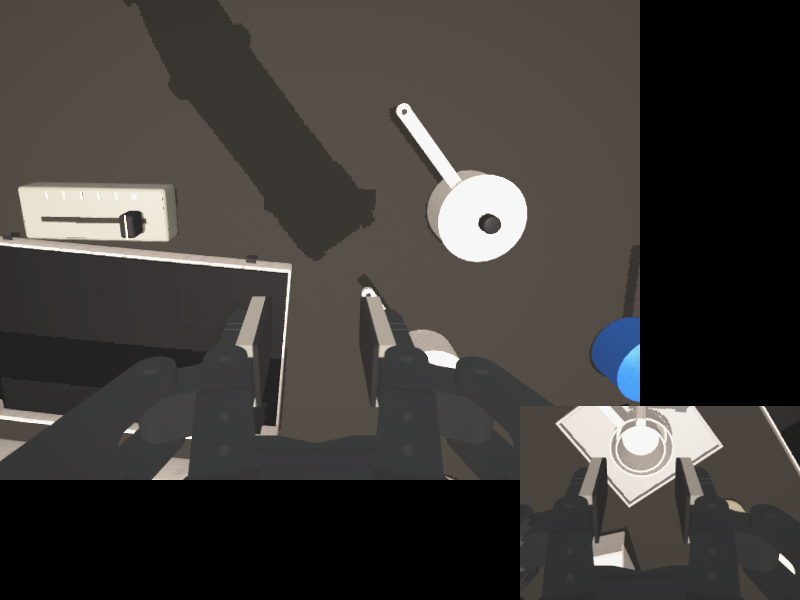

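The inset shows the pans nested concentrically. Dish A has its hole at (404,111) and knob at (490,223). Dish B's hole is at (368,293), and the blue distractor is at (620,360).

```bash
python3 -c "
from h import *
C=cam('wrist')
for n,uv,z in [('Ahole',(404,111),.049),('Abase',(455,183),.049),('Aknob',(491,222),.082),('Bhole',(368,293),.049),('sFL',(290,268),.03),('sFl2',(0,245),.03),('sRL',(279,432),.03)]: print(n,ray('wrist',uv,z,C=C).round(4))
"
```

```text
Ahole [0.3011 0.3078 0.049 ]
Abase [0.3739 0.3666 0.049 ]
Aknob [0.4079 0.3959 0.082 ]
Bhole [0.5009 0.2789 0.049 ]
sFL [0.4775 0.1887 0.03  ]
sFl2 [ 0.4494 -0.1564  0.03  ]
sRL [0.7171 0.169  0.03  ]
```

```bash
python3 -c "
from h import *
go(.534,.3,.027,213.5); print(sense()['joint_positions'])"
```

```text
at [0.3796 0.2186 0.333 ] ang 180.0 -> d [-154.5   81.6  305.9] yaw -0.585 rows 5.6 t 26.4
[-0.33110966  0.13806701 -0.2901437   1.76761556  0.04198158  1.24253323
  0.93841548]
```

>>> apply_moves --deltas '[[[-40,20,40],-0.15],[[-80,45,80],-0.3],[[-120,70,120],-0.45],[[-154,82,150],-0.585],[[-154,82,180],-0.585],[[-154,82,215],-0.585],[[-154,82,245],-0.585],[[-154,82,270],-0.585],[[-154,82,290],-0.585],[[-154,82,302],-0.585],[[-154,82,307],-0.585],[[-154,82,307],-0.585],[[-154,82,307],-0.585]]'

```text
time_s: 27.98
eef_pos: [0.5337, 0.3025, 0.0271]
tcp_rot: [0.001, -0.289, 0.957, 0.0]
force: [0.7, -0.3, -0.1]
finger_gap: 0.0339
grip_force: 0.0
```

>>> apply_moves --deltas '[[[0,0,0],0],[[0,0,0],0],[[0,0,0],0],[[0,0,0],0],[[0,0,0],0],[[0,0,0],0]]' --fingers 0 --newtons 120

```text
time_s: 28.72
eef_pos: [0.5333, 0.3021, 0.0266]
tcp_rot: [0.0, -0.289, 0.957, -0.0]
force: [-1.9, -1.9, 5.8]
finger_gap: 0.0111
grip_force: 117.3
```

>>> apply_moves --deltas '[[[0,0,-2],0],[[0,0,-6],0],[[0,0,-14],0],[[0,0,-26],0],[[0,0,-40],0],[[0,0,-55],0],[[0,0,-70],0],[[0,0,-82],0],[[0,0,-90],0],[[0,0,-90],0]]'

```text
time_s: 29.98
eef_pos: [0.5336, 0.3024, 0.1169]
tcp_rot: [0.0, -0.289, 0.957, 0.0]
force: [-0.5, -0.4, -3.6]
finger_gap: 0.0112
grip_force: 117.1
```

```bash
python3 -c "
from h import *
go(.42,.10,.117,175)
go(.42,-.081,.117,175)
go(.497,-.0877,.058,175)
s=sense();print(s['force'],s['finger_gap'])
im=save('wrist','o.png');g=cv2.imread('pics/k.png')"
```

```text
at [0.5336 0.3024 0.1169] ang -146.4 -> d [ 206.7 -105.6   -0.3] yaw 0.674 rows 3.7 t 30.0
at [0.5336 0.3024 0.1169] ang -146.4 -> d [ 306.9 -256.3   -0.4] yaw 0.674 rows 6.4 t 30.0
at [0.5336 0.3024 0.1169] ang -146.4 -> d [ 246.6 -304.6   58.7] yaw 0.674 rows 6.3 t 30.0
[-0.49291681 -0.35870426 -3.59613142] 0.011234534396869016
```

Dish B is lifted. Carrying it round the front to the right slot.

>>> apply_moves --deltas '[[[10,0,0],0],[[30,0,0],0],[[60,-5,0],0.03],[[95,-15,0],0.08],[[125,-30,0],0.15],[[155,-50,0],0.24],[[180,-75,0],0.34],[[207,-106,0],0.46],[[232,-143,0],0.56],[[256,-180,0],0.64],[[280,-215,0],0.674],[[297,-240,0],0.674],[[307,-256,0],0.674],[[307,-256,0],0.674],[[307,-256,0],0.674]]'

```text
time_s: 31.9
eef_pos: [0.419, -0.0801, 0.1161]
tcp_rot: [-0.0, 0.043, 0.999, 0.0]
force: [1.1, -0.3, -3.2]
finger_gap: 0.0105
grip_force: 117.3
```

```bash
python3 -c "
from h import *
go(.497,-.0877,.0575,175)
s=sense();print(s['force'],s['finger_gap'])
im=save('wrist','p.png')
o=cv2.imread('pics/o.png'); v=np.zeros((480,800,3),np.uint8)
v[:,:400]=o[:,120:520]; v[:,400:]=im[:,120:520,::-1]; cv2.imwrite('pics/p2.png',v)
def hole(im):
    g=cv2.GaussianBlur(im[200:300,280:350,1].astype(float),(9,9),0); return np.unravel_index(g.argmin(),g.shape)
"
```

```text
at [ 0.419  -0.0801  0.1161] ang 175.1 -> d [-78.4  -0.9  58.6] yaw 0.001 rows 1.6 t 31.9
[ 1.13359687 -0.3331593  -3.15969896] 0.010479815298009726
```

>>> apply_moves --deltas '[[[-8,0,0],0],[[-22,0,0],0],[[-40,0,0],0],[[-58,-1,0],0],[[-71,-1,4],0],[[-78,-1,12],0],[[-78,-1,22],0],[[-78,-1,33],0],[[-78,-1,43],0],[[-78,-1,51],0],[[-78,-1,56],0],[[-78,-1,59],0],[[-78,-1,60],0],[[-78,-1,60],0]]'

```text
time_s: 33.7
eef_pos: [0.4969, -0.0887, 0.0569]
tcp_rot: [0.0, 0.043, 0.999, -0.0]
force: [-4.3, 0.4, 6.3]
finger_gap: 0.0114
grip_force: 118.3
```

```bash
python3 -c "
from h import *
s=sense();print(s['eef_pos'],s['force'],s['moment'],s['finger_gap'])
go(.333,.331,.2,218.5)"
```

```text
[ 0.49693053 -0.08870942  0.05694083] [-4.30057329  0.42185998  6.25786617] [0.03993231 0.79286258 0.00904222] 0.011381415684995781
at [ 0.4969 -0.0887  0.0569] ang 175.0 -> d [ 199.7  403.9 -143.2] yaw -0.759 rows 7.6 t 33.7
```

>>> apply_moves --deltas '[[[0,0,0],0],[[0,0,0],0],[[0,0,0],0],[[0,0,0],0],[[0,0,-30],0],[[0,0,-80],0],[[10,0,-140],0],[[40,0,-200],0],[[70,0,-250],0],[[90,0,-276],0],[[90,0,-276],0]]' --fingers 34

```text
time_s: 35.08
eef_pos: [0.4074, -0.081, 0.3345]
tcp_rot: [0.002, 0.044, 0.999, -0.001]
force: [1.0, 0.7, -0.7]
finger_gap: 0.0342
grip_force: 0.0
```

```bash
python3 -c "
from h import *
im=save('wrist','q.png')
go(.38,.22,.333,180)"
```

```text
at [ 0.4076 -0.081   0.333 ] ang 175.0 -> d [ 53.7 297.4  -0.3] yaw -0.087 rows 4.8 t 35.1
```

>>> apply_moves --deltas '[[[10,50,0],-0.015],[[20,110,0],-0.03],[[30,170,0],-0.05],[[40,230,0],-0.07],[[54,290,0],-0.087],[[54,298,0],-0.087],[[54,298,0],-0.087],[[54,298,0],-0.087],[[54,298,0],-0.087]]'

```text
time_s: 36.25
eef_pos: [0.38, 0.2193, 0.3321]
tcp_rot: [-0.0, 0.001, 1.0, -0.0]
force: [-1.5, 0.2, -0.9]
finger_gap: 0.034
grip_force: 0.0
```

```bash
python3 -c "
from h import *
im=save('wrist','r.png')
go(.38,.22,.333,180)
q=cv2.imread('pics/q.png')
o=np.zeros((600,800,3),np.uint8); o[:480,:640]=im[:,:,::-1]
o[390:600,480:800]=cv2.resize(q,(320,240))[:210]
cv2.imwrite('pics/r2.png',o)"
```

```text
at [0.3799 0.2195 0.3322] ang 179.9 -> d [-0.1  0.5 -0.8] yaw -0.002 rows 0.0 t 36.3
```

View pics/r2.png

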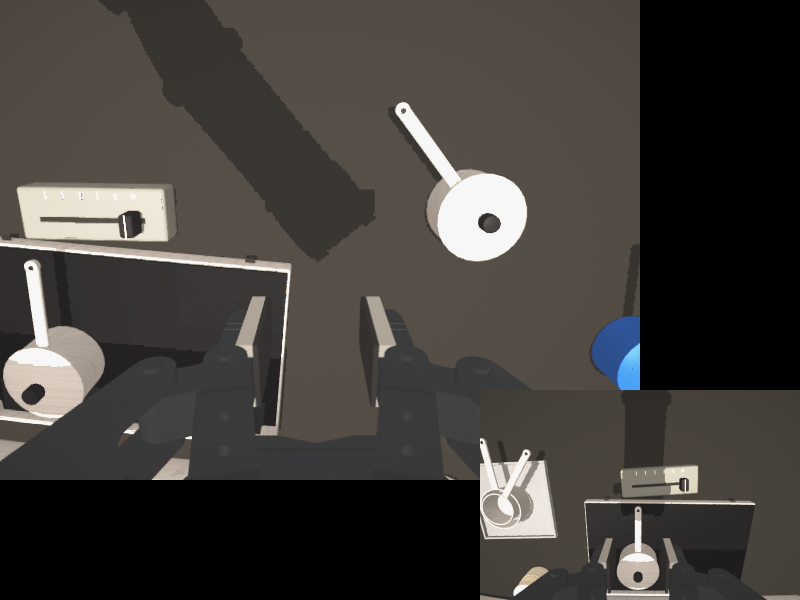

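Dish A hasn't moved (hole (403,111), knob (489,223)). Dish B stands on the plate (hole (32,267), knob (33,393)).

```bash
python3 -c "
from h import *
C=cam('wrist')
for n,uv,z in [('Bhole',(32,267),.079),('Bknob',(33,393),.112)]: print(n,ray('wrist',uv,z,C=C).round(4))
go(.331,.3315,.027,219)"
```

```text
Bhole [ 0.4578 -0.0833  0.079 ]
Bknob [ 0.5932 -0.0908  0.112 ]
at [0.3799 0.2195 0.3322] ang 179.9 -> d [ 49.2 112.  305.2] yaw -0.683 rows 5.3 t 36.3
```

>>> apply_moves --deltas '[[[12,28,40],-0.17],[[25,56,80],-0.34],[[37,84,120],-0.51],[[49,112,150],-0.683],[[49,112,180],-0.683],[[49,112,215],-0.683],[[49,112,245],-0.683],[[49,112,270],-0.683],[[49,112,290],-0.683],[[49,112,301],-0.683],[[49,112,306],-0.683],[[49,112,306],-0.683],[[49,112,306],-0.683]]'

```text
time_s: 37.92
eef_pos: [0.3309, 0.3329, 0.0269]
tcp_rot: [0.001, -0.335, 0.942, 0.0]
force: [-0.0, -0.1, -0.2]
finger_gap: 0.0341
grip_force: 0.0
```

>>> apply_moves --deltas '[[[0,0,0],0],[[0,0,0],0],[[0,0,0],0],[[0,0,0],0],[[0,0,0],0],[[0,0,0],0]]' --fingers 0 --newtons 120

```text
time_s: 38.67
eef_pos: [0.3305, 0.3325, 0.0264]
tcp_rot: [-0.0, -0.335, 0.942, -0.0]
force: [-1.9, -1.6, 5.1]
finger_gap: 0.0109
grip_force: 117.3
```

>>> apply_moves --deltas '[[[0,0,-2],0],[[0,0,-6],0],[[0,0,-14],0],[[0,0,-26],0],[[0,0,-40],0],[[0,0,-55],0],[[0,0,-70],0],[[0,0,-82],0],[[0,0,-90],0],[[0,0,-90],0]]'

```text
time_s: 39.92
eef_pos: [0.3308, 0.3328, 0.1168]
tcp_rot: [0.0, -0.335, 0.942, 0.0]
force: [-0.7, -0.4, -3.2]
finger_gap: 0.011
grip_force: 117.1
```

```bash
python3 -c "
from h import *
go(.42,.07,.117,175)
go(.510,.062,.0575,175)
s=sense();print(s['force'],s['finger_gap'])
save('wrist','s.png')"
```

```text
at [0.3308 0.3328 0.1168] ang -140.9 -> d [  96.6 -260.2   -0.3] yaw 0.77 rows 4.4 t 39.9
at [0.3308 0.3328 0.1168] ang -140.9 -> d [  31.9 -323.2   59.2] yaw 0.77 rows 5.3 t 39.9
[-0.72944379 -0.38699267 -3.20868686] 0.011015941413178259
```

>>> apply_moves --deltas '[[[4,-8,0],0.02],[[10,-25,0],0.06],[[18,-48,0],0.13],[[28,-74,0],0.21],[[38,-102,0],0.3],[[48,-130,0],0.39],[[58,-158,0],0.48],[[68,-186,0],0.57],[[78,-212,0],0.65],[[88,-236,0],0.72],[[94,-253,0],0.76],[[97,-260,0],0.77],[[97,-260,0],0.77],[[97,-260,0],0.77]]'

```text
time_s: 41.72
eef_pos: [0.4192, 0.0706, 0.1163]
tcp_rot: [-0.0, 0.043, 0.999, 0.0]
force: [-0.2, 0.3, -2.8]
finger_gap: 0.0109
grip_force: 117.2
```

```bash
python3 -c "
from h import *
go(.510,.062,.0575,175)
s=sense();print(s['force'],s['finger_gap'],s['moment'])"
```

```text
at [0.4192 0.0706 0.1163] ang 175.1 -> d [-91.2  -0.9  58.8] yaw 0.002 rows 1.7 t 41.7
[-0.2268122   0.33568074 -2.76760149] 0.01088549968335746 [ 0.01869901  0.36162153 -0.0055793 ]
```

>>> apply_moves --deltas '[[[-8,0,0],0],[[-22,0,0],0],[[-42,0,0],0],[[-62,-1,0],0],[[-79,-1,4],0],[[-90,-1,12],0],[[-91,-1,22],0],[[-91,-1,33],0],[[-91,-1,43],0],[[-91,-1,51],0],[[-91,-1,56],0],[[-91,-1,59],0],[[-91,-1,60],0],[[-91,-1,60],0]]'

```text
time_s: 43.48
eef_pos: [0.5098, 0.061, 0.0569]
tcp_rot: [0.0, 0.043, 0.999, -0.0]
force: [-4.4, 0.5, 6.0]
finger_gap: 0.0104
grip_force: 118.2
```

```bash
python3 -c "
from h import *
s=sense();print(s['eef_pos'],s['force'],s['moment'],s['finger_gap'])"
```

```text
[0.50980219 0.06096198 0.05693428] [-4.35321421  0.51985753  5.99138918] [-0.01383201  0.76159639  0.03400703] 0.010423134402653824
```

>>> apply_moves --deltas '[[[0,0,0],0],[[0,0,0],0],[[0,0,0],0],[[0,0,0],0],[[0,0,-30],0],[[0,0,-80],0],[[30,-10,-130],0],[[70,-20,-180],0],[[110,-30,-230],0],[[150,-40,-276],0],[[150,-40,-276],0],[[150,-40,-276],0]]' --fingers 30

```text
time_s: 44.98
eef_pos: [0.3572, 0.0339, 0.3323]
tcp_rot: [0.001, 0.044, 0.999, -0.0]
force: [1.1, 0.5, 0.2]
finger_gap: 0.0301
grip_force: 0.0
```

```bash
python3 -c "
from h import *
im=save('wrist','t.png')
go(.417,.0175,.042,178.6)
sc=snapshot('side')
o=np.zeros((600,800,3),np.uint8); o[:480,:640]=im[:,:,::-1]
o[360:600,480:800]=sc[210:450,80:400,::-1]
cv2.imwrite('pics/t2.png',o)"
```

```text
at [0.3573 0.0339 0.3316] ang 175.0 -> d [-61.1 -11.1 289.6] yaw -0.063 rows 4.7 t 45.0
```

View pics/t2.png

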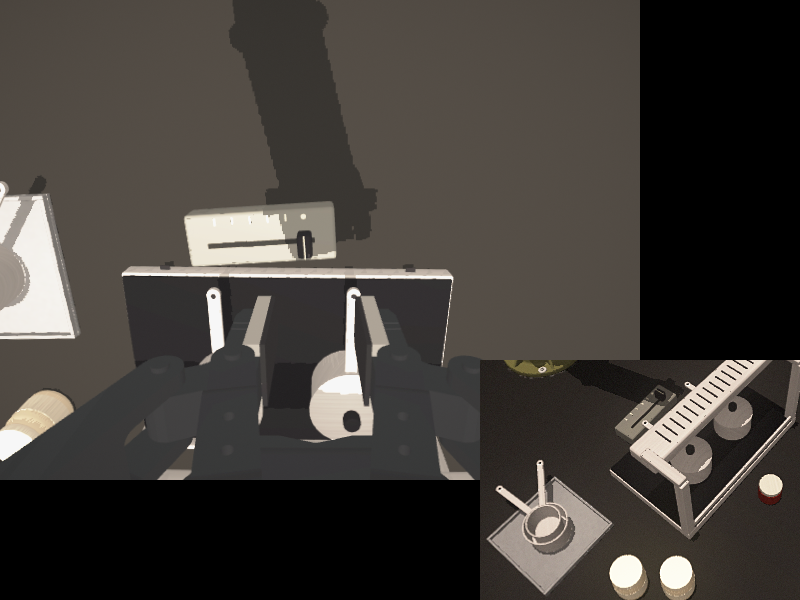

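The wrist view shows both dishes on the plate with handles to the front and the cap at (304,244). The side inset shows the small pan nested in the medium one at about (545,526).

```bash
python3 -c "
from h import *
C=cam('wrist')
for n,uv,z in [('Ahole',(352,294),.079),('Aknob',(351,420),.112),('Bhole',(213,295),.079),('cap',(304,244),.062),('dot',(303,216),.035)]: print(n,ray('wrist',uv,z,C=C).round(4))
for uv,z in [((546,524),.059),((545,526),.068)]: print(ray('side',(uv[0]-400,uv[1]-150),z).round(4))
"
```

```text
Ahole [0.4677 0.0636 0.079 ]
Aknob [0.6028 0.0519 0.112 ]
Bhole [ 0.4562 -0.084   0.079 ]
cap [0.4131 0.0171 0.062 ]
dot [0.3891 0.0176 0.035 ]
[ 0.4398 -0.39    0.059 ]
[ 0.4464 -0.3955  0.068 ]
```

>>> apply_moves --deltas '[[[-61,-12,0],-0.063],[[-61,-12,0],-0.063],[[-61,-12,50],-0.063],[[-61,-12,110],-0.063],[[-61,-12,170],-0.063],[[-61,-12,215],-0.063],[[-61,-12,250],-0.063],[[-61,-12,273],-0.063],[[-61,-12,285],-0.063],[[-61,-12,289],-0.063],[[-61,-12,289],-0.063],[[-61,-12,289],-0.063]]'

```text
time_s: 46.58
eef_pos: [0.4173, 0.0168, 0.0439]
tcp_rot: [0.001, 0.012, 1.0, 0.0]
force: [0.6, -0.6, 0.5]
finger_gap: 0.0298
grip_force: 0.0
```

>>> apply_moves --deltas '[[[0,0,0],0],[[0,0,0],0],[[0,0,0],0],[[0,0,0],0],[[0,0,0],0],[[0,0,0],0]]' --fingers 0 --newtons 20

```text
time_s: 47.32
eef_pos: [0.4172, 0.0163, 0.044]
tcp_rot: [0.001, 0.012, 1.0, -0.0]
force: [-1.6, -1.3, 4.6]
finger_gap: 0.0155
grip_force: 22.4
```

```bash
python3 -c "
from h import *
go(.4158,-.0420,.042,178.6)
s=sense();print(s['finger_gap'],s['grip_force'],s['force'])"
```

```text
at [0.4172 0.0163 0.044 ] ang 178.6 -> d [  0.  -58.4   2. ] yaw -0.0 rows 0.9 t 47.3
0.015460560004597317 22.359319031238556 [-1.57147117 -1.29087661  4.58911022]
```

>>> apply_moves --deltas '[[[0,-6,0],0],[[0,-14,0],0],[[0,-24,0],0],[[0,-34,0],0],[[0,-44,0],0],[[0,-53,0],0],[[0,-58.5,0],0],[[0,-58.5,0],0],[[0,-58.5,0],0],[[0,-58.5,0],0]]'

```text
time_s: 48.58
eef_pos: [0.4158, -0.0424, 0.044]
tcp_rot: [0.001, 0.012, 1.0, -0.0]
force: [-0.2, -2.0, 7.3]
finger_gap: 0.0155
grip_force: 22.7
```

>>> apply_moves --deltas '[[[0,0,0],0],[[0,0,0],0],[[0,0,0],0],[[0,0,0],0],[[0,0,-30],0],[[0,0,-80],0],[[0,0,-130],0],[[40,0,-190],0],[[60,0,-250],0],[[60,0,-288],0],[[60,0,-288],0],[[60,0,-288],0]]' --fingers 30

```text
time_s: 50.08
eef_pos: [0.355, -0.0403, 0.3307]
tcp_rot: [-0.0, 0.012, 1.0, -0.0]
force: [0.4, 0.6, 0.3]
finger_gap: 0.0299
grip_force: 0.0
```

```bash
python3 -c "
from h import *
im=save('wrist','u.png'); C=cam('wrist')
# predicted pixels for cap line centre and marks, and dark-cap blob near slot
g=im.astype(int).sum(2)
for y in (.0175,-.0027,-.0227,-.0420,-.062): print(y, proj('wrist',[.416,y,.062],C=C).round(1), proj('wrist',[.390,y,.035],C=C).round(1))
u0=proj('wrist',[.416,-.042,.062],C=C)[0].round().astype(int); x,y=u0
r=g[y-14:y+14,x-60:x+60]; print(u0,[int(v) for v in (r.min(0) if 0 else np.median(r,axis=0))])
cv2.imwrite('pics/u2.png',cv2.resize(im[y-60:y+60,x-100:x+100,::-1],None,fx=4,fy=4,interpolation=cv2.INTER_CUBIC))
s=sense();print(s['eef_pos'],s['force'])"
```

```text
0.0175 [[370.8 246.7]] [[368.  216.9]]
-0.0027 [[351.9 247.1]] [[349.8 217.3]]
-0.0227 [[333.1 247.6]] [[331.8 217.7]]
-0.042 [[315. 248.]] [[314.4 218.1]]
-0.062 [[296.2 248.4]] [[296.4 218.5]]
[315 248] [650, 649, 650, 650, 650, 649, 649, 650, 649, 650, 651, 650, 649, 648, 645, 645, 646, 646, 645, 645, 645, 645, 645, 618, 592, 382, 382, 380, 380, 380, 380, 380, 380, 380, 380, 380, 380, 380, 380, 380, 380, 380, 384, 384, 380, 380, 380, 380, 380, 380, 380, 381, 364, 122, 130, 134, 134, 135, 156, 348, 646, 264, 134, 135, 134, 131, 128, 173, 380, 380, 380, 381, 380, 380, 380, 380, 380, 380, 381, 380, 380, 380, 380, 380, 380, 380, 380, 380, 380, 380, 380, 381, 381, 380, 380, 379, 380, 380, 380, 380, 380, 379, 380, 379, 380, 380, 380, 382, 381, 384, 384, 433, 627, 645, 645, 645, 645, 645, 645, 645]
[ 0.35483982 -0.04024697  0.33025922] [ 1.18772032 -0.43119644  0.70739167]
```

The cap's white line is at column 315, exactly where line 3 projects. Handing in.

```bash
python3 -c "
from h import *
print(close_job())"
```

```text
the job is handed in; nothing more can be done
None
```

I finished the changeover and handed it in. The dimmer went to off first. The two open pans present (medium and small) are nested in the tray, both lidded pans are under the lamp with handles to the front, and the dimmer is now on line 3. The hand-in returned no verdict, so the result is unconfirmed.

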